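# Couple the bin to the draw-bar's snap hook

## Task

Couple the bin to the sliding draw-bar: bring the bin's U-bolt squarely to the snap hook and push it against the sprung gate until the gate has snapped shut behind it - the draw-bar runs back loosely until it meets its stop, and only then does the gate give way. Then draw the bin back by its own walls until the hooked draw-bar is fully forward again, and leave the bin standing flat and still. Move the bin only, do not touch the draw-bar or its hook, do not ram anything, and leave the other things where they are.

Things in the scene. Friction and masses are not known exactly. Their poses are not given: they have to be found in the camera images.
- bin: Open-topped dark plastic bin, 160 long (x), 100 wide, 75 mm high, 0.6 kg (varies), free to slide. Origin under its centre, on the surface; +x runs to the high end wall that carries the U-bolt. Walls and floor 2 mm. Inside empty and clear: x -77 to +79, y -48 to +48; the -x end wall is only 38 mm high. Fingers standing inside can move it by its walls.
- eye_bar (a point): Middle of the U-bolt's upright end bar (6 mm thick, straight for 24 mm), 145 mm ahead of the bin's origin, 52 mm up; axes as the bin's. The U-bolt sticks out level from a 4 mm steel plate on the bin's +x end (face at x = 85 mm); its legs lie one above the other, centres 34 and 70 mm above the surface.
- mount: Fixed aluminium plate with two grey pillars (72 mm high) guiding a round steel draw-bar. +x points along the draw-bar, away from its hook; z up. Origin: on the surface, straight below the middle of the hook's mouth as it is when the draw-bar is fully forward (drawn out towards -x). Plate from x = 125 to 275 mm, 80 mm wide.
- drawbar: Round 13 mm steel bar, 52 mm up, with a snap hook at its -x end; axes as the mount's, origin at hook_mouth. Slides along x with light friction (under 1 N), stays where left. Pushed to +x it runs back loosely until its collar meets an adjustable stop, set somewhere 40 to 70 mm behind fully forward: not listed, to be felt.
- hook_mouth (a point): Middle of the hook's mouth, 52 mm up; its x in the mount's frame is 0 with the draw-bar fully forward, else how far back it is. The hook lies level, mouth facing -x; 7 mm wire, nose at y = -16.5 mm, hinge side at y = +19.5, lips flaring to x = -12; far inside face at x = 46 mm. An upright bar enters between y = -9 and +9 mm, best about -3.
- gate (a joint): Sprung gate across the mouth (5.6 mm bar at x = 4 mm), hinged about z at the +y side: 0 = shut against the nose, positive = swung in, at most 1.4 rad. Opens inwards only, under a push of 2 to 6 N towards +x, and snaps shut by itself once the bar's centre is 30 to 39 mm in; the bar bottoms at about 43 mm.
- screwdriver: Bystander: screwdriver, 197 mm long; origin under its centre. Not to be disturbed.
- chisel: Bystander: chisel, 29x260x31 mm; origin under its centre. Not to be disturbed.
- tape: Bystander: tape measure, 71x87x36 mm, standing left of the draw-bar; origin under its centre. Not to be disturbed.
- offcut: Bystander: wood offcut, 45x120x30 mm, lying right of the hook; origin under its centre. Not to be disturbed.

How it is judged:
On the way, in this order (a step that is already met when the one before it is completed fails the run):
1. the U-bolt pushes the gate open (value of joint gate above 0.45 rad).
2. the gate is shut again with the U-bolt's end bar inside the hook (x of eye_bar in the frame of hook_mouth between 0.006 and 0.048 m and y of eye_bar in the frame of hook_mouth between -0.02 and 0.02 m and z of eye_bar in the frame of hook_mouth between -0.012 and 0.012 m and value of joint gate below 0.12 rad), for 0.2 s.
At the end, for the whole second after the job is handed in: The U-bolt's end bar is inside the closed hook (6 to 48 mm behind the mouth's centre line, within 20 mm sideways and 12 mm in height), the gate is shut (under 0.12 rad), the draw-bar is fully forward to within 8 mm, and the bin stands flat (under 0.06 rad) and still (under 0.02 m/s) (all of step 2 and linear speed of bin below 0.02 m/s and angle between bin's own z axis and vertical below 0.06 rad and x of hook_mouth in the frame of mount below 0.008 m); the robot touches nothing.
It fails at once if the robot touches the draw-bar, its hook or gate (contact force between any of the fingers, the arm and drawbar above 1 N).
It fails at once if the bin is rammed against the hook (over 60 N) (contact force between bin and drawbar above 60 N).
It fails at once if one of the other things is moved by more than 30 mm (distance of any of screwdriver, chisel, tape, offcut from where it was at the start of the episode above 0.03 m).
It also fails if it takes over 64 s, if anything falls off the work surface, if the arm or the gripper's body presses on something with over 40 N, if the wrist force passes 120 N, or if a joint passes its speed limit or range.

## Robot

A 6-joint arm with a two-finger parallel gripper is mounted at the origin on a cart in front of the work surface, level with it; the furniture and walls round the work are solid. World frame = base frame: x ahead of the robot, y to its left, z up, the work surface at z = 0. Lengths are in m, angles in rad, forces in N, time in s.
With the tool pointing down it reaches from about 0.275 to 0.75 m from the base axis. Payload 10.2 kg.
Tool frame: the origin (TCP) lies on the centre line of the jaws, within the pads' length; the fingertips stand 14 mm ahead of it and the grasp point (between the pads) lies 5 mm behind it; y points along the fingers, x is the direction in which the jaws open and shut, and the axes are right-handed (so a half turn about y gives the same grasp; the last joint's range is limited). The gripper opens to 88 mm and grips with 3 to 60 N. Pads are 18 mm wide; open, the fingers measure 123 mm over their backs; the gripper's body (75 mm by 187 mm) begins 45 mm behind the grasp point.
Start: joints at [-0.223, 0.313, 1.498, -0, 1.331, -0.223], TCP at [0.525, -0, 0.253] pointing down, gripper open.
Joint ranges: [-2.94, 2.94], [-0.97, 2.17], [0.19, 2.56], [-1.23, 4.37], [0.02, 3.11], [-2.88, 2.88]. Speed limits (rad/s): [2.39, 2.39, 3.01, 3.14, 3.14, 3.14].

## Interface

Orientations are given as [roll, pitch, yaw] about the fixed x, y, z axes, in that order (R = Rz(yaw) Ry(pitch) Rx(roll)).
In Python, from bench import * gives the robot as it stands.
- The arm moves only by the shell command python3 -m creep 'ROWS' [FORCE]. ROWS is JSON, a list of rows, each a list of 7 numbers: the turn, a rotation vector about the world's x, y, z in degrees, then the shift along the world's x, y, z in m, then the closure, from -1 (fully open) to 1 (shut). A call has 1 to 5 rows; each row is the pose to reach, as a shift and turn from the pose commanded when the call began; what a row does not reach only later rows make up. A row lasts 1/12 s, in which the tool goes at most 41.7 mm and 7.16 degrees, less where a joint would pass 70% of its speed; a pose out of reach is approached as far as the arm can. A call with a gripper value outside its range is refused whole. The fingers move at their own pace and stop on an object; FORCE is the grip in N (left out, the last holds). Time passes only in rows, so rows that repeat a pose let the fingers close. It gives the time, the measured TCP pose, the force and the opening at its end, in the units of the state.
- get_obs(): the state, without advancing time (a new reading comes with each control period).
- read_camera(name): name is "scene" or "side" or "wrist"; returns a dict with "pixels" (400x640x3 uint8, blue, green, red), "intrinsics" (3x3 intrinsics, pixels), "camera_from_world" (4x4, takes a point from world to camera coordinates). Camera axes: x right, y down, z forward; pixel columns grow to the right and rows downward; lengths in m; the calibration is good to about 2 mm. The wrist camera is an equidistant fisheye: a pixel r from the principal point sees the ray r / f radians off the axis. A picture is of the moment at which its call begins. There is no depth.
- hand_in(): hands the job in, once; it reports no verdict.
The state is a dict: "time_s": time; "joint_positions": joint angles; "qvel": joint speeds; "joint_torque": joint torques, N m; "ee_pos": TCP position; "ee_rot": TCP orientation; "ft_force": force on the tool from outside, world axes, zero at the start; "ft_torque": the same for the moment, N m; "grip_width": opening from 0.0 (shut) to 1.0 (fully open).
Only numpy, scipy, OpenCV 4.12 (cv2) and the standard library are available. Lean on these libraries where they do the work, as an engineer would, in place of code of your own. Each camera call takes 0.05 s, during which the arm holds its last target.

## Working session

There is one attempt and no reset: what is moved stays moved. The work goes in short steps, Python scripts to look and compute and a shell command to move; the robot and the scene stay as the last step left them, time stands still between calls to the robot, and variables do not carry over. Pictures are saved under pics/ and viewed, and the job is handed in when it is done.

```bash
mkdir -p pics; ls; python3 - <<'E'
from bench import *
import cv2
o=get_obs();print({k:(v if not hasattr(v,'round') else v) for k,v in o.items()})
for n in ["scene","side","wrist"]:
    r=read_camera(n);cv2.imwrite(f"pics/{n}0.png",r["pixels"]);print(n,r["intrinsics"],r["camera_from_world"])
E
```

```text
pics
{'time_s': 0.0, 'joint_positions': array([-2.23428437e-01,  3.13436171e-01,  1.49842318e+00,  4.94455199e-06,
        1.33100386e+00, -2.23395821e-01]), 'qvel': array([ 0.00093378,  0.00018657, -0.00074399,  0.00047547,  0.00194848,
        0.0003186 ]), 'joint_torque': array([-1.80187753e-04, -4.02218950e+01, -2.52264959e+01,  6.94810320e-02,
        3.53677373e-02, -8.52248218e-05]), 'ee_pos': array([5.24773724e-01, 2.54713075e-05, 2.52173369e-01]), 'ee_rot': array([-1.57051016e+00,  1.23792454e-03, -3.36162960e-05]), 'ft_force': array([-0.47477928,  0.71865938, -0.01106617]), 'ft_torque': array([-0.04778259, -0.01638467,  0.00115454]), 'grip_width': 0.9979413761303126}
scene [[444.90421374   0.         318.91942332]
 [  0.         444.90421374 199.60165886]
 [  0.           0.           1.        ]] [[ 0.85895108 -0.51199113 -0.00825373 -0.4700918 ]
 [-0.38179612 -0.62961945 -0.67661738  0.26242501]
 [ 0.34122538  0.58433248 -0.73628853  0.93756311]
 [ 0.          0.          0.          1.        ]]
side [[373.13436527   0.         322.54460317]
 [  0.         373.13436527 195.43745041]
 [  0.           0.           1.        ]] [[-0.99633988 -0.083938    0.0161632   0.58244425]
 [-0.06526703  0.62491079 -0.77796319  0.05900415]
 [ 0.05520012 -0.77617067 -0.62810193  0.93714227]
 [ 0.          0.          0.          1.        ]]
wrist [[309.70691629   0.         317.78853612]
 [  0.         309.70691629 200.320832  ]
 [  0.           0.           1.        ]] [[ 9.99999088e-01  5.05860402e-04 -1.25258413e-03 -5.23805520e-01]
 [ 8.69106546e-04 -9.50776651e-01  3.09875788e-01 -4.23647712e-02]
 [-1.03417385e-03 -3.09876594e-01 -9.50776223e-01  3.90468778e-01]
 [ 0.00000000e+00  0.00000000e+00  0.00000000e+00  1.00000000e+00]]
```

View pics/scene0.png

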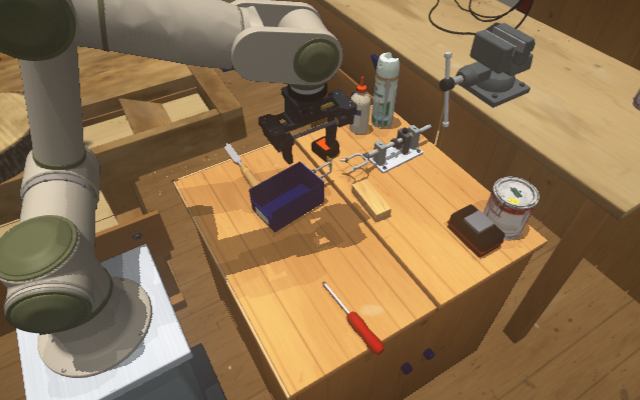

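View pics/side0.png

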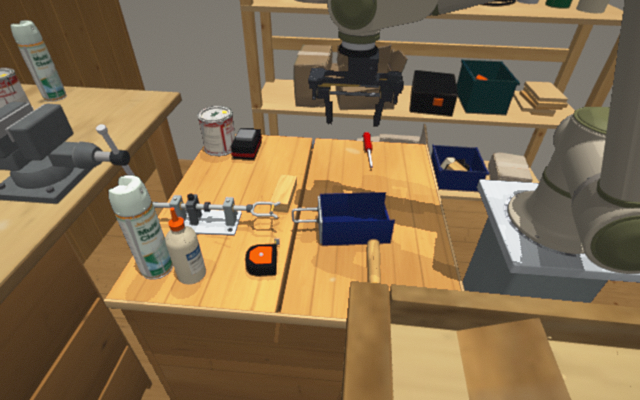

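View pics/wrist0.png

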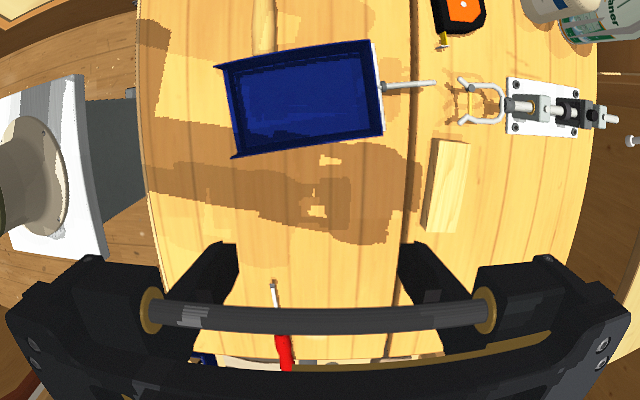

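```bash
python3 - <<'E'
import cv2
im=cv2.imread("pics/wrist0.png")
cv2.imwrite("pics/c1.png",cv2.resize(im[60:160,420:620],None,fx=4,fy=4,interpolation=cv2.INTER_CUBIC))
cv2.imwrite("pics/c2.png",cv2.resize(im[30:170,210:440],None,fx=3.4,fy=3.4,interpolation=cv2.INTER_CUBIC))
im=cv2.imread("pics/side0.png")
cv2.imwrite("pics/c3.png",cv2.resize(im[170:280,150:400],None,fx=3.2,fy=3.2,interpolation=cv2.INTER_CUBIC))
E
```

```text
(no output)
```

View pics/c1.png

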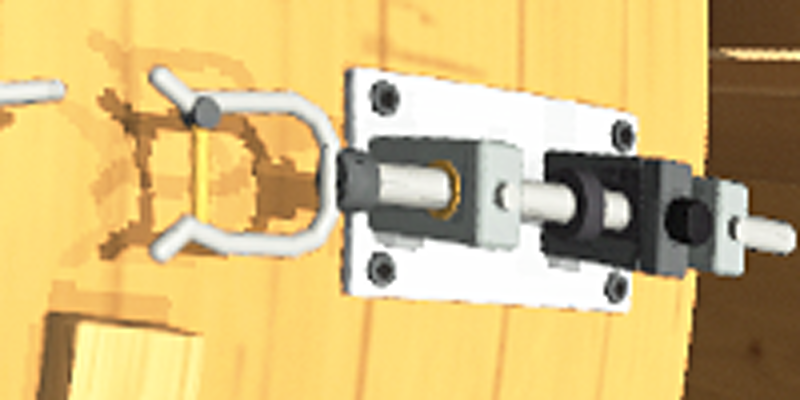

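View pics/c2.png

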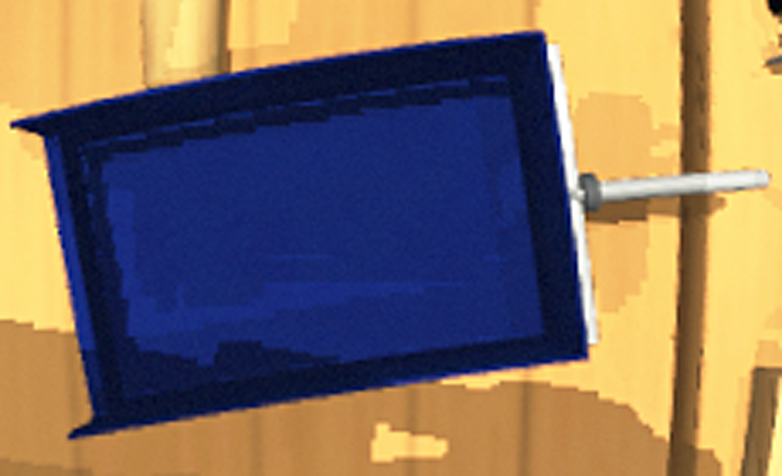

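View pics/c3.png

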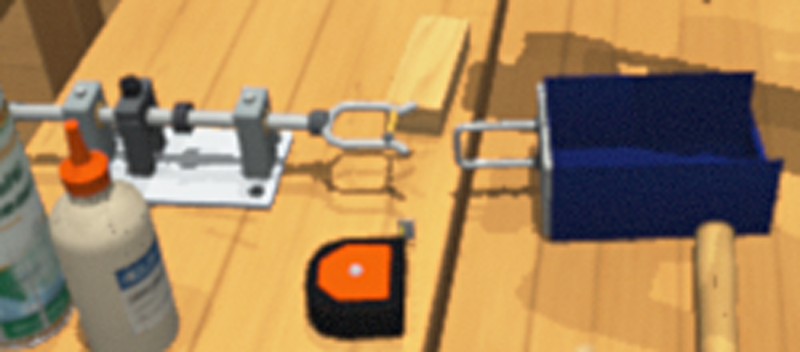

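```bash
cat > h.py <<'E'
import numpy as np, cv2
from bench import *
def ray(r,name,uv):
    uv=np.asarray(uv,float).reshape(-1,1,2);K=r["intrinsics"];T=r["camera_from_world"]
    if name=="wrist": n=cv2.fisheye.undistortPoints(uv,K,np.zeros(4))
    else: n=cv2.undistortPoints(uv,K,None)
    n=n.reshape(-1,2);d=np.c_[n,np.ones(len(n))]@T[:3,:3]
    return -T[:3,:3].T@T[:3,3],d
def onz(r,name,uv,z):
    c,d=ray(r,name,uv);z=np.broadcast_to(z,len(d));return c+d*((z-c[2])/d[:,2])[:,None]
E
python3 - <<'E'
from h import *
import numpy as np
np.set_printoptions(precision=4,suppress=True)
r=read_camera("wrist");
c1=lambda a:(np.array(a)-1.5)/4+[420,60]
c2=lambda a:(np.array(a)-1.2)/3.4+[210,30]
bar=c1([(203,110),(205,220),(330,170),(352,178),(412,185),(775,235)])
print("hook",onz(r,"wrist",bar,.052))
pl=c1([(350,70),(350,293),(635,115),(635,312)])
print("plate",onz(r,"wrist",pl,.006))
P=onz(r,"wrist",c2([(545,33),(590,357),(70,437),(12,125)]),.075);print("rim",P)
print(np.linalg.norm(P-np.roll(P,-1,0),axis=1))
print("eye",onz(r,"wrist",c2([(590,193),(768,180)]),.07))
s=read_camera("side");c3=lambda a:(np.array(a)-1.1)/3.2+[150,170]
print("side bar",onz(s,"side",c3([(15,110),(160,118),(225,118),(290,122),(320,122)]),.052))
print("side eye legs",onz(s,"side",c3([(462,130),(463,163)]),[.07,.034]))
print("side hook: bow,hinge,nose",onz(s,"side",c3([(330,122),(392,143),(395,108)]),.052))
E
```

```text
hook [[0.6974 0.1083 0.052 ]
 [0.6997 0.0765 0.052 ]
 [0.7431 0.0958 0.052 ]
 [0.7516 0.0944 0.052 ]
 [0.7757 0.0951 0.052 ]
 [0.976  0.105  0.052 ]]
plate [[0.7805 0.1337 0.006 ]
 [0.7859 0.0562 0.006 ]
 [0.9304 0.1419 0.006 ]
 [0.9398 0.0634 0.006 ]]
rim [[0.5751 0.1466 0.075 ]
 [0.5899 0.0501 0.075 ]
 [0.4331 0.0262 0.075 ]
 [0.4182 0.1225 0.075 ]]
[0.0977 0.1586 0.0974 0.1587]
eye [[0.5897 0.0993 0.07  ]
 [0.6462 0.1074 0.07  ]]
side bar [[0.9735 0.1043 0.052 ]
 [0.8654 0.1022 0.052 ]
 [0.8184 0.0974 0.052 ]
 [0.7702 0.0969 0.052 ]
 [0.7485 0.0947 0.052 ]]
side eye legs [[0.6407 0.1132 0.07  ]
 [0.6418 0.1085 0.034 ]]
side hook: bow,hinge,nose [[0.7412 0.0939 0.052 ]
 [0.692  0.112  0.052 ]
 [0.6971 0.0734 0.052 ]]
```

```bash
python3 -m creep '[[0,0,2,-0.02,0.015,-0.02,-1],[0,0,4,-0.04,0.03,-0.04,-1],[0,0,6,-0.06,0.045,-0.06,-1],[0,0,8,-0.08,0.06,-0.08,-1],[0,0,8.7,-0.098,0.0745,-0.1,-1]]' && python3 -m creep '[[0,0,0,0,0,0,-1],[0,0,0,0,0,0,-1],[0,0,0,0,0,0,-1]]'; python3 - <<'E'
from h import *
r=read_camera("wrist");cv2.imwrite("pics/w1.png",r["pixels"]);s=read_camera("side");cv2.imwrite("pics/s1.png",s["pixels"][130:330,200:460].repeat(3,0).repeat(3,1))
print(r["camera_from_world"])
E
```

```text
time_s: 0.67
ee_pos: [0.4257, 0.0751, 0.1519]
ee_rot: [-1.571, -0.0, 0.154]
ft_force: [0.2, 0.2, 0.8]
grip_width: 0.996
time_s: 0.92
ee_pos: [0.428, 0.0742, 0.1535]
ee_rot: [-1.571, -0.002, 0.152]
ft_force: [-0.6, -0.1, -0.6]
grip_width: 0.997
[[ 0.98845477  0.15150826  0.00155476 -0.43390722]
 [ 0.14353875 -0.93964801  0.31057728 -0.00308974]
 [ 0.04851595 -0.30676843 -0.95054686  0.29800462]
 [ 0.          0.          0.          1.        ]]
```

View pics/w1.png

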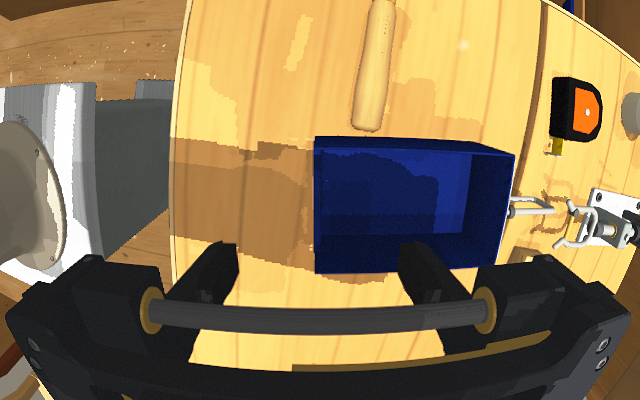

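View pics/s1.png

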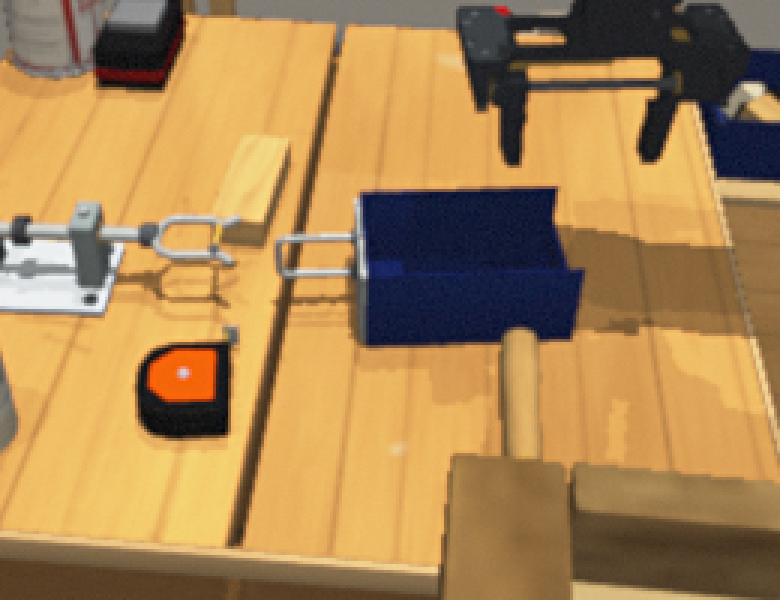

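```bash
python3 -m creep '[[0,0,0,0,0,-0.035,-1],[0,0,0,0,0,-0.07,-1],[0,0,0,0,0,-0.095,-1],[0,0,0,0,0,-0.11,-1],[0,0,0,0,0,-0.12,-1]]' && python3 -m creep '[[0,0,0,0,0,0,-1],[0,0,0,0,0,0,0],[0,0,0,0,0,0,0.5],[0,0,0,0,0,0,0.7],[0,0,0,0,0,0,0.8]]' 20; python3 -m creep '[[0,0,0,0,0,0,0.9],[0,0,0,0,0,0,1],[0,0,0,0,0,0,1],[0,0,0,0,0,0,1],[0,0,0,0,0,0,1]]' 20; python3 -m creep '[[0,0,0,0,0,0,1],[0,0,0,0,0,0,1],[0,0,0,0,0,0,1],[0,0,0,0,0,0,1],[0,0,0,0,0,0,1]]' 55;python3 - <<'E'
from h import *
r=read_camera("wrist");cv2.imwrite("pics/w2.png",r["pixels"]);s=read_camera("side");cv2.imwrite("pics/s2.png",s["pixels"][130:330,200:460].repeat(3,0).repeat(3,1))
print(get_obs()["ft_force"],get_obs()["ft_torque"])
E
```

```text
time_s: 1.43
ee_pos: [0.4272, 0.074, 0.0314]
ee_rot: [-1.571, 0.001, 0.151]
ft_force: [-0.2, 0.4, -0.2]
grip_width: 0.999
time_s: 1.85
ee_pos: [0.4275, 0.0744, 0.0335]
ee_rot: [-1.571, -0.002, 0.152]
ft_force: [-0.3, -0.4, 0.8]
grip_width: 0.72
time_s: 2.27
ee_pos: [0.427, 0.0745, 0.0328]
ee_rot: [-1.571, -0.0, 0.152]
ft_force: [0.3, 0.4, -0.4]
grip_width: 0.342
time_s: 2.68
ee_pos: [0.4269, 0.0745, 0.0327]
ee_rot: [-1.571, 0.0, 0.152]
ft_force: [-0.7, -0.2, 0.5]
grip_width: 0.021
[-1.17200787 -0.09976206  0.39685313] [-0.04080739  0.19340368 -0.0202962 ]
```

View pics/w2.png

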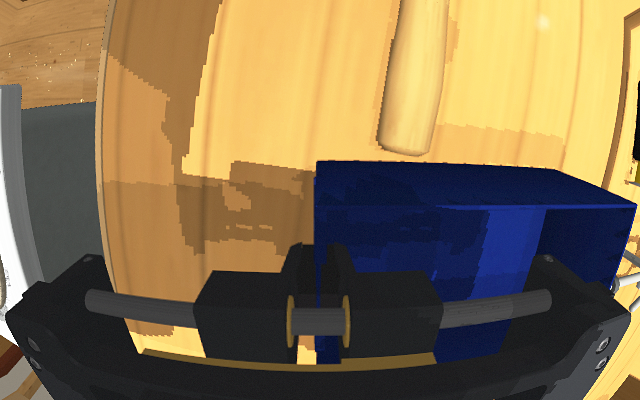

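View pics/s2.png

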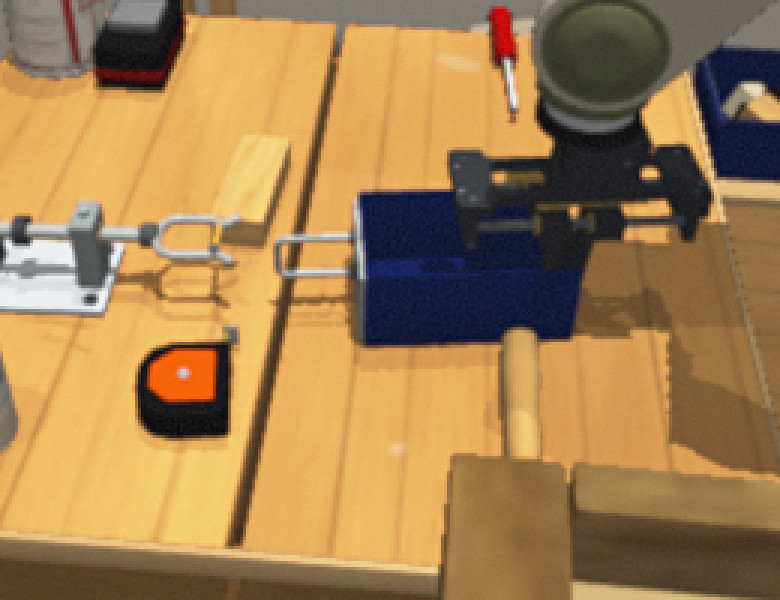

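```bash
python3 -m creep '[[0,0,-1.2,-0.001,0,0,1],[0,0,-2.4,-0.002,0,0,1],[0,0,-3.6,-0.003,0,0,1],[0,0,-4.8,-0.004,0,0,1],[0,0,-5.9,-0.0045,0.0008,0,1]]' 58; python3 -m creep '[[0,0,0,0,0,0,1],[0,0,0,0,0,0,1]]'; python3 - <<'E'
from h import *
s=read_camera("side");cv2.imwrite("pics/s3.png",s["pixels"]);c=read_camera("scene");cv2.imwrite("pics/c3b.png",c["pixels"]);w=read_camera("wrist");cv2.imwrite("pics/w3.png",w["pixels"])
cv2.imwrite("pics/s3z.png",cv2.resize(s["pixels"][190:260,200:360],None,fx=5,fy=5,interpolation=cv2.INTER_CUBIC))
cv2.imwrite("pics/c3z.png",cv2.resize(c["pixels"][120:220,300:440],None,fx=5,fy=5,interpolation=cv2.INTER_CUBIC))
E
```

```text
time_s: 3.2
ee_pos: [0.4223, 0.0753, 0.0327]
ee_rot: [-1.571, 0.0, 0.047]
ft_force: [-0.0, 0.9, -1.6]
grip_width: 0.015
time_s: 3.37
ee_pos: [0.4222, 0.0754, 0.0327]
ee_rot: [-1.571, 0.001, 0.049]
ft_force: [-0.9, 0.5, -0.4]
grip_width: 0.019
```

View pics/s3z.png

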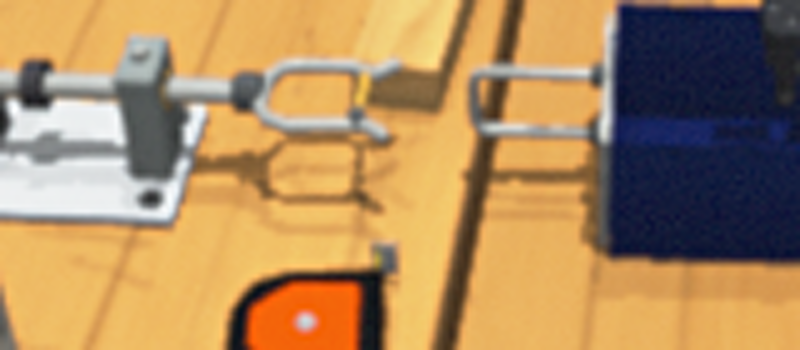

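View pics/c3z.png

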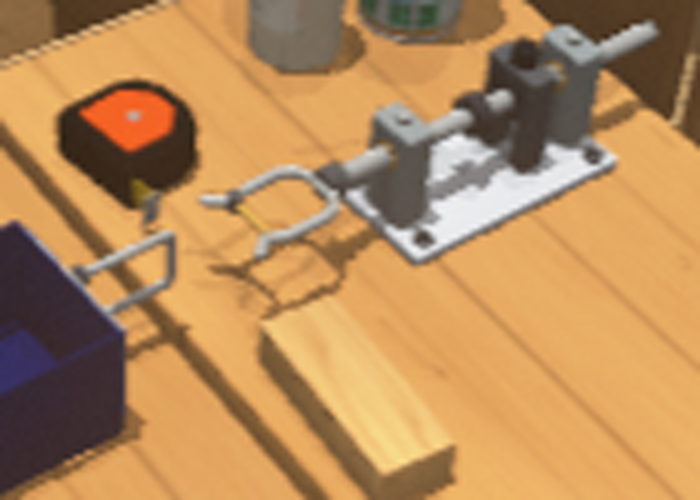

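View pics/w3.png

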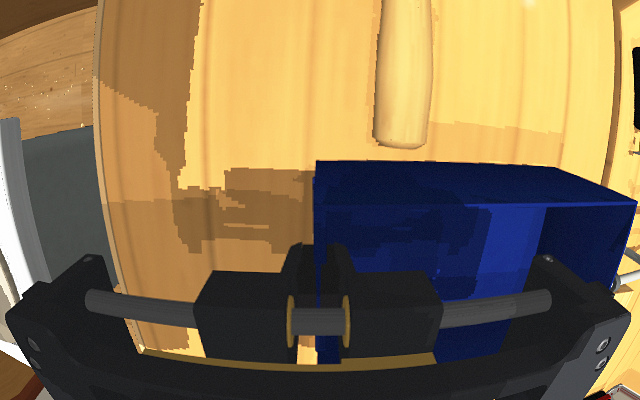

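```bash
python3 - <<'E'
from h import *
np.set_printoptions(precision=4,suppress=True)
s=read_camera("side");c=read_camera("scene")
fs=lambda a:(np.array(a)-2)/5+[200,190]
fc=lambda a:(np.array(a)-2)/5+[300,120]
pts={"eye":((479,100),(171,260)),"hinge":((358,115),(233,200)),"nose":((365,80),(268,238)),"boss":((247,90),(333,176))}
def tri(a,b):
    P=[s["intrinsics"]@s["camera_from_world"][:3],c["intrinsics"]@c["camera_from_world"][:3]]
    X=cv2.triangulatePoints(P[0],P[1],fs(a).reshape(2,1).astype(float),fc(b).reshape(2,1).astype(float));return (X[:3]/X[3]).ravel()
a=np.array([.9988,.0488]);n=np.array([-.0488,.9988])
for k,(p,q) in pts.items():
    t=tri(p,q);z=.052;A=onz(s,"side",fs(p),z)[0];B=onz(c,"scene",fc(q),z)[0]
    f=lambda X:np.array([(X[:2]-[.692,.0915])@a,(X[:2]-[.692,.0915])@n])*1e3
    print(k,t,f(t),"side",f(A),"scene",f(B))
E
```

```text
eye [0.6439 0.0875 0.0509] [-48.2851  -1.6672] side [-50.6548   1.1101] scene [-47.1323  -2.4716]
hinge [0.6963 0.1072 0.0537] [ 5.0177 15.4709] side [ 4.0186 14.583 ] scene [ 7.3035 17.0813]
nose [0.699  0.0769 0.0488] [  6.259  -14.9686] side [  4.2573 -10.2918] scene [  5.1264 -17.5116]
boss [0.7521 0.0946 0.054 ] [60.1735  0.1229] side [58.2111 -0.1532] scene [63.8351  2.1986]
```

```bash
python3 -m creep '[[0,0,0,0.007,0.0003,0,1],[0,0,0,0.014,0.0007,0,1],[0,0,0,0.021,0.001,0,1],[0,0,0,0.028,0.0014,0,1],[0,0,0,0.035,0.0017,0,1]]'; python3 -m creep '[[0,0,0,0,0,0,1],[0,0,0,0,0,0,1]]'; cat > look.py <<'E'
import sys
from h import *
k=sys.argv[1]
s=read_camera("side");c=read_camera("scene")
S=cv2.resize(s["pixels"][195:250,180:340],None,fx=5,fy=5,interpolation=cv2.INTER_CUBIC)
C=cv2.resize(c["pixels"][130:190,310:450],(800,300),interpolation=cv2.INTER_CUBIC)
cv2.imwrite(f"pics/{k}.png",np.vstack([S,C]))
o=get_obs();print(o["time_s"],o["ee_pos"].round(4),o["ee_rot"].round(4),o["ft_force"].round(1),o["ft_torque"].round(2))
E
python3 look.py a1
```

```text
time_s: 4.03
ee_pos: [0.4581, 0.077, 0.0327]
ee_rot: [-1.571, 0.0, 0.049]
ft_force: [-3.3, -0.2, 2.4]
grip_width: 0.014
time_s: 4.2
ee_pos: [0.4583, 0.0769, 0.0327]
ee_rot: [-1.571, -0.002, 0.049]
ft_force: [1.8, -0.1, -1.2]
grip_width: 0.021
4.3 [0.4578 0.077  0.0327] [-1.5709e+00 -9.0000e-04  4.8800e-02] [ 0.4  0.1 -2.2] [-0.02 -0.24 -0.  ]
```

View pics/a1.png

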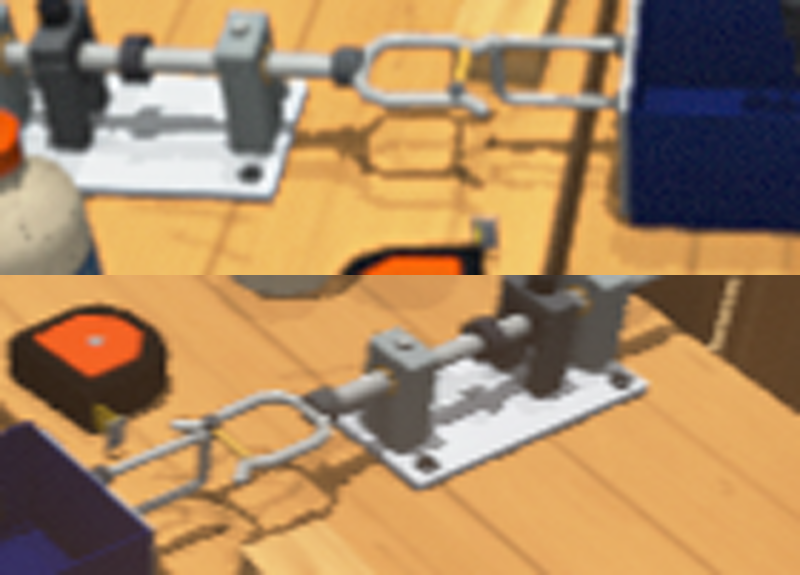

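```bash
python3 -m creep '[[0,0,0,0.003,0.00015,0,1],[0,0,0,0.006,0.0003,0,1],[0,0,0,0.009,0.00045,0,1],[0,0,0,0.012,0.0006,0,1],[0,0,0,0.015,0.0007,0,1]]'; python3 -m creep '[[0,0,0,0,0,0,1],[0,0,0,0,0,0,1]]'; python3 look.py a2
```

```text
time_s: 4.72
ee_pos: [0.4725, 0.0777, 0.0327]
ee_rot: [-1.571, 0.001, 0.049]
ft_force: [-4.1, -0.1, 2.2]
grip_width: 0.016
time_s: 4.88
ee_pos: [0.4732, 0.0777, 0.0327]
ee_rot: [-1.571, -0.002, 0.049]
ft_force: [1.4, 0.8, -1.0]
grip_width: 0.015
4.9833 [0.473  0.0777 0.0328] [-1.5709e+00 -1.4000e-03  4.8800e-02] [ 1.3  0.4 -2.2] [ 0.01 -0.19 -0.02]
```

View pics/a2.png

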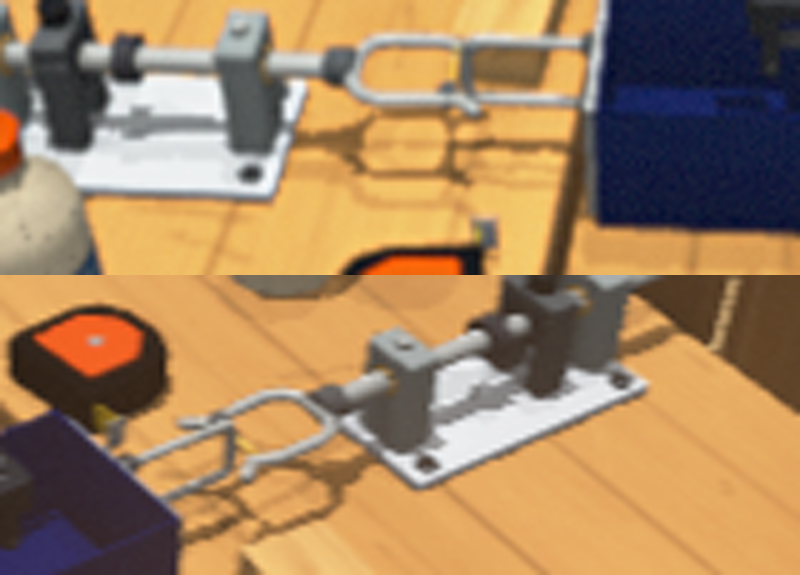

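```bash
python3 - <<'E'
from h import *
np.set_printoptions(precision=4,suppress=True)
s=read_camera("side");c=read_camera("scene")
for nm,im,b in(("side",s["pixels"],(195,290,230,350)),("scene",c["pixels"],(170,220,300,380))):
    pass
a=cv2.resize(s["pixels"][210:280,235:335],None,fx=6,fy=6,interpolation=cv2.INTER_CUBIC)
b=cv2.resize(c["pixels"][185-45:185+25,300:400],None,fx=6,fy=6,interpolation=cv2.INTER_CUBIC)
cv2.imwrite("pics/tp_a.png",a);cv2.imwrite("pics/tp_b.png",b)
E
```

```text
(no output)
```

View pics/tp_a.png

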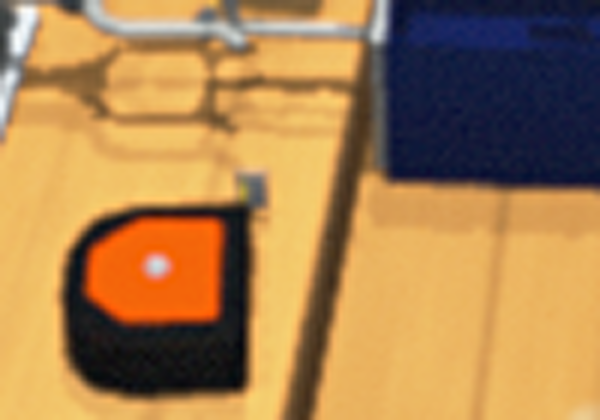

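View pics/tp_b.png

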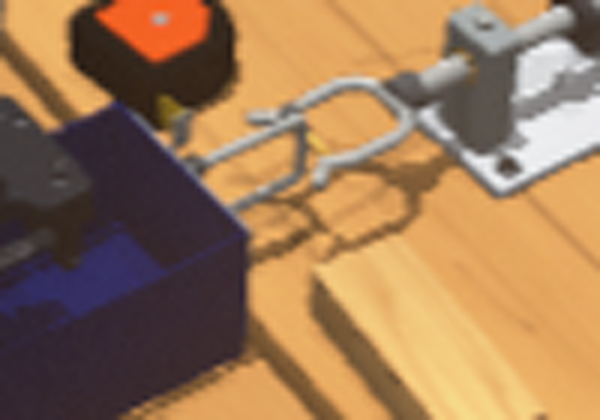

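```bash
python3 - <<'E'
from h import *
np.set_printoptions(precision=4,suppress=True)
s=read_camera("side");c=read_camera("scene")
f=lambda a:(np.array(a)-2.5)/6+[235,210]
g=lambda a:(np.array(a)-2.5)/6+[300,140]
print("tongue bottom z0..15",onz(s,"side",f([(255,207)]*3),[0,.008,.015]))
print("tongue top right",onz(s,"side",f([(265,175)]*2),[.015,.02]), "scene",onz(c,"scene",g([(182,115),(180,140)]),[.018,.005]))
print("bin corner",onz(s,"side",f([(388,180)]),0))
print("tape top corner right edge near",onz(s,"side",f([(245,215),(248,388)]),[.036,.0]))
print("offcut top corner/bottom",onz(c,"scene",g([(315,268),(315,305),(395,240)]),[.03,0,.03]))
E
```

```text
tongue bottom z0..15 [[0.6761 0.1545 0.    ]
 [0.6742 0.162  0.008 ]
 [0.6726 0.1685 0.015 ]]
tongue top right [[0.6718 0.1518 0.015 ]
 [0.6707 0.1566 0.02  ]] scene [[0.6827 0.1664 0.018 ]
 [0.6804 0.1641 0.005 ]]
bin corner [[0.6275 0.1352 0.    ]]
tape top corner right edge near [[0.6707 0.1924 0.036 ]
 [0.663  0.2408 0.    ]]
offcut top corner/bottom [[0.6731 0.0404 0.03  ]
 [0.6778 0.045  0.    ]
 [0.713  0.0366 0.03  ]]
```

```bash
python3 - <<'E'
from h import *
np.set_printoptions(precision=4,suppress=True)
s=read_camera("side");c=read_camera("scene")
b=cv2.resize(c["pixels"][150:220,320:410],None,fx=8,fy=8,interpolation=cv2.INTER_CUBIC)
cv2.imwrite("pics/oc.png",b)
b=cv2.resize(s["pixels"][165:255,255:345],None,fx=6,fy=6,interpolation=cv2.INTER_CUBIC)
cv2.imwrite("pics/os.png",b)
E
```

```text
(no output)
```

View pics/oc.png

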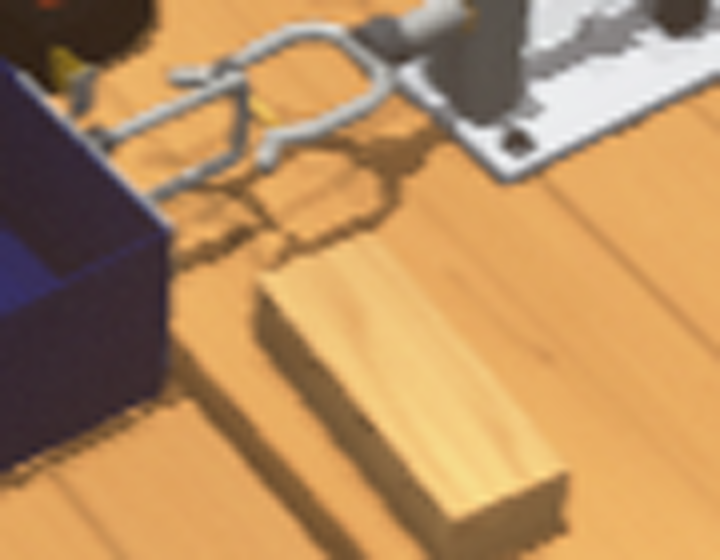

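View pics/os.png

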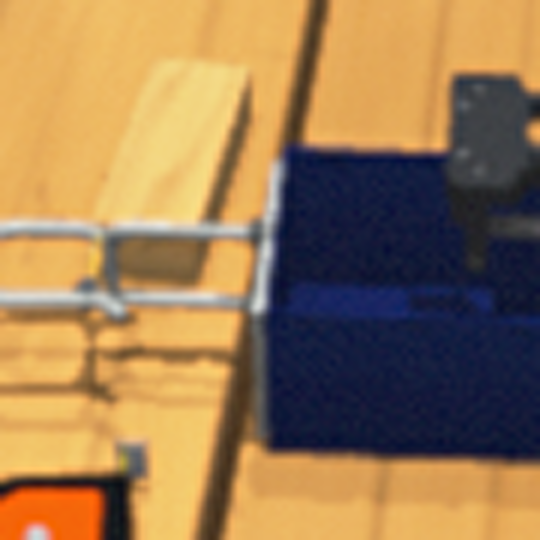

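```bash
python3 - <<'E'
from h import *
np.set_printoptions(precision=4,suppress=True)
s=read_camera("side");c=read_camera("scene")
f=lambda a:(np.array(a)-2.5)/6+[255,165]
g=lambda a:(np.array(a)-3.5)/8+[320,150]
print("scene off top",onz(c,"scene",g([(258,280),(370,235),(570,470),(450,522)]),.03))
print("scene off bottom",onz(c,"scene",g([(258,335)]),0))
print("scene bin corner top, bot",onz(c,"scene",g([(167,237),(165,392)]),[.075,0]))
print("side off bottom",onz(s,"side",f([(198,282),(122,275)]),0), onz(s,"side",f([(248,68),(160,60)]),.03))
# initial wrist
K=c["intrinsics"]
w={"intrinsics":np.array([[309.70691629,0,317.78853612],[0,309.70691629,200.320832],[0,0,1]]),"camera_from_world":np.array([[ 9.99999088e-01,5.05860402e-04,-1.25258413e-03,-5.23805520e-01],[8.69106546e-04,-9.50776651e-01,3.09875788e-01,-4.23647712e-02],[-1.03417385e-03,-3.09876594e-01,-9.50776223e-01,3.90468778e-01],[0,0,0,1]])}
im=cv2.imread("pics/wrist0.png")
cv2.imwrite("pics/ow.png",cv2.resize(im[130:240,410:480],None,fx=5,fy=5,interpolation=cv2.INTER_CUBIC))
print("wrist off top",onz(w,"wrist",(np.array([(78,322),(203,332)])-1.5)/4+[420,60],.03),onz(w,"wrist",(np.array([(50,315)])-1.5)/4+[420,60],0))
E
```

```text
scene off top [[ 0.6719  0.0399  0.03  ]
 [ 0.7152  0.038   0.03  ]
 [ 0.7089 -0.0799  0.03  ]
 [ 0.6644 -0.0779  0.03  ]]
scene off bottom [[0.6751 0.0422 0.    ]]
scene bin corner top, bot [[0.6316 0.0347 0.075 ]
 [0.6344 0.0364 0.    ]]
side off bottom [[0.6698 0.0408 0.    ]
 [0.7023 0.0396 0.    ]] [[ 0.6636 -0.0724  0.03  ]
 [ 0.7041 -0.0743  0.03  ]]
wrist off top [[0.6697 0.0419 0.03  ]
 [0.7133 0.0412 0.03  ]] [[0.6719 0.0404 0.    ]]
```

View pics/ow.png

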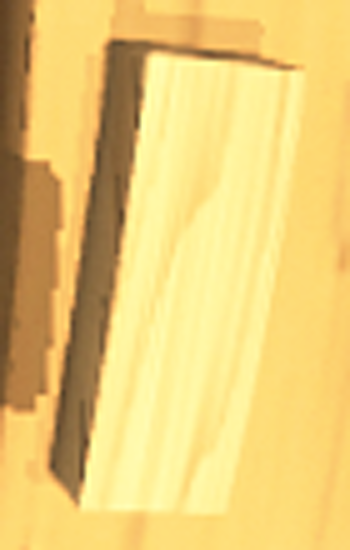

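```bash
python3 - <<'E'
from h import *
np.set_printoptions(precision=4,suppress=True)
w=read_camera("wrist");cv2.imwrite("pics/w4.png",w["pixels"])
E
```

```text
(no output)
```

View pics/w4.png

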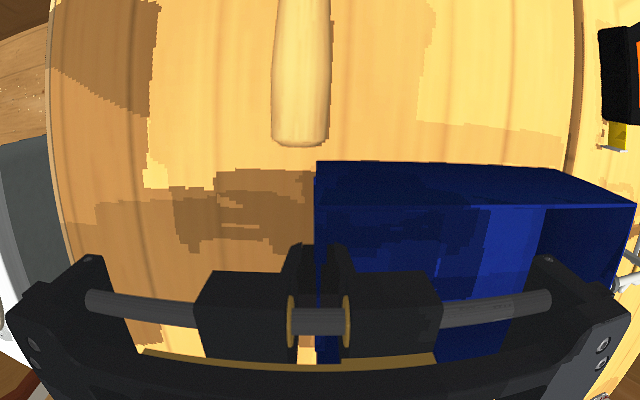

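```bash
python3 - <<'E'
from h import *
np.set_printoptions(precision=4,suppress=True)
w=read_camera("wrist")
print(onz(w,"wrist",[(300,147),(326,140),(328,120)],[.012,.015,.015]),onz(w,"wrist",[(316,162),(400,162),(500,163)],.075))
E
```

```text
[[0.4602 0.1362 0.012 ]
 [0.4728 0.1407 0.015 ]
 [0.4732 0.1505 0.015 ]] [[0.4682 0.1413 0.075 ]
 [0.4933 0.1428 0.075 ]
 [0.5289 0.1454 0.075 ]]
```

```bash
python3 - <<'E'
from h import *
np.set_printoptions(precision=4,suppress=True)
w=read_camera("wrist");T=w["camera_from_world"];print("cam now",-T[:3,:3].T@T[:3,3]);print(T)
w1=dict(w);w1["camera_from_world"]=np.array([[ 0.98845477,0.15150826,0.00155476,-0.43390722],[0.14353875,-0.93964801,0.31057728,-0.00308974],[0.04851595,-0.30676843,-0.95054686,0.29800462],[0,0,0,1]])
T=w1["camera_from_world"];print("cam1",-T[:3,:3].T@T[:3,3])
print(onz(w1,"wrist",[(352,125),(367,131),(380,127),(397,0)],[.015,.01,.015,.015]),"rim",onz(w1,"wrist",[(315,137),(470,143),(514,155),(495,268)],.075))
E
```

```text
cam now [0.4679 0.1586 0.1642]
[[ 0.9988  0.0493  0.0001 -0.4752]
 [ 0.0469 -0.9495  0.3101  0.0777]
 [ 0.0154 -0.3097 -0.9507  0.198 ]
 [ 0.      0.      0.      1.    ]]
cam1 [0.4149 0.1543 0.2849]
[[0.4476 0.1397 0.015 ]
 [0.4624 0.1364 0.01  ]
 [0.4724 0.1423 0.015 ]
 [0.4694 0.2605 0.015 ]] rim [[0.4169 0.1308 0.075 ]
 [0.5299 0.1475 0.075 ]
 [0.5733 0.1472 0.075 ]
 [0.5915 0.0476 0.075 ]]
```

```bash
python3 -m creep '[[0,0,0,0.003,0.00015,0,1],[0,0,0,0.006,0.0003,0,1],[0,0,-0.8,0.007,0.0045,0,1],[0,0,-1.7,0.008,0.009,0,1],[0,0,-2.5,0.0085,0.0131,0,1]]'; python3 -m creep '[[0,0,0,0,0,0,1],[0,0,0,0,0,0,1]]'; python3 look.py a3
```

```text
time_s: 5.95
ee_pos: [0.481, 0.091, 0.0327]
ee_rot: [-1.571, 0.0, 0.003]
ft_force: [-0.4, -1.9, 0.1]
grip_width: 0.016
time_s: 6.12
ee_pos: [0.481, 0.0911, 0.0327]
ee_rot: [-1.571, -0.0, 0.006]
ft_force: [0.0, -0.4, -1.5]
grip_width: 0.015
6.2167 [0.481  0.0908 0.0327] [-1.5707e+00 -1.0000e-04  5.5000e-03] [ 0.7 -0.2 -0.6] [ 0.01  0.01 -0.07]
```

View pics/a3.png

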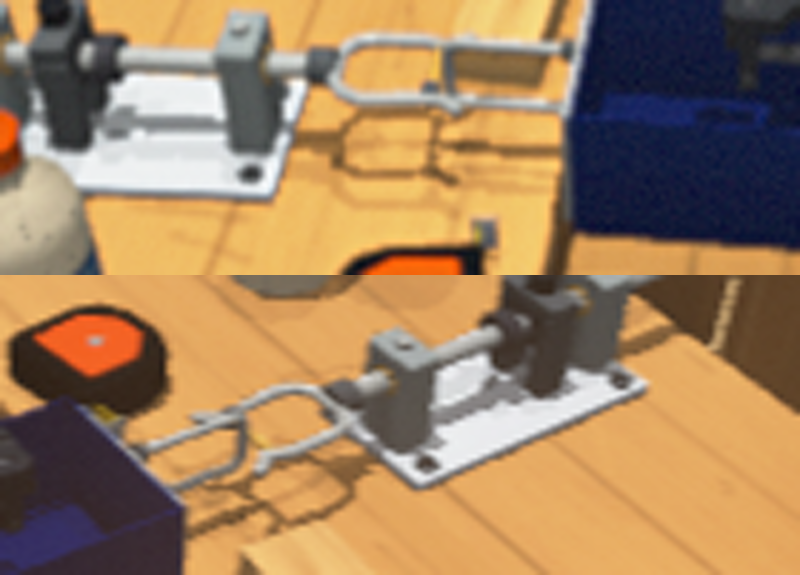

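```bash
python3 -m creep '[[0,0,0,0.002,0.0001,0,1],[0,0,0,0.004,0.0002,0,1],[0,0,0,0.006,0.0003,0,1],[0,0,0,0.008,0.0004,0,1],[0,0,0,0.010,0.0005,0,1]]'; python3 -m creep '[[0,0,0,0.002,0.0001,0,1],[0,0,0,0.004,0.0002,0,1],[0,0,0,0.004,0.0002,0,1]]'; python3 look.py a4
```

```text
time_s: 6.63
ee_pos: [0.4905, 0.0913, 0.0327]
ee_rot: [-1.571, 0.002, 0.005]
ft_force: [-8.3, -1.2, 7.1]
grip_width: 0.021
time_s: 6.88
ee_pos: [0.4947, 0.0916, 0.0327]
ee_rot: [-1.571, 0.002, 0.005]
ft_force: [-4.8, -0.3, 4.9]
grip_width: 0.016
6.9833 [0.4947 0.0915 0.0327] [-1.5707e+00  1.2000e-03  5.2000e-03] [-4.5  0.3  4.3] [-0.01  0.82 -0.09]
```

View pics/a4.png

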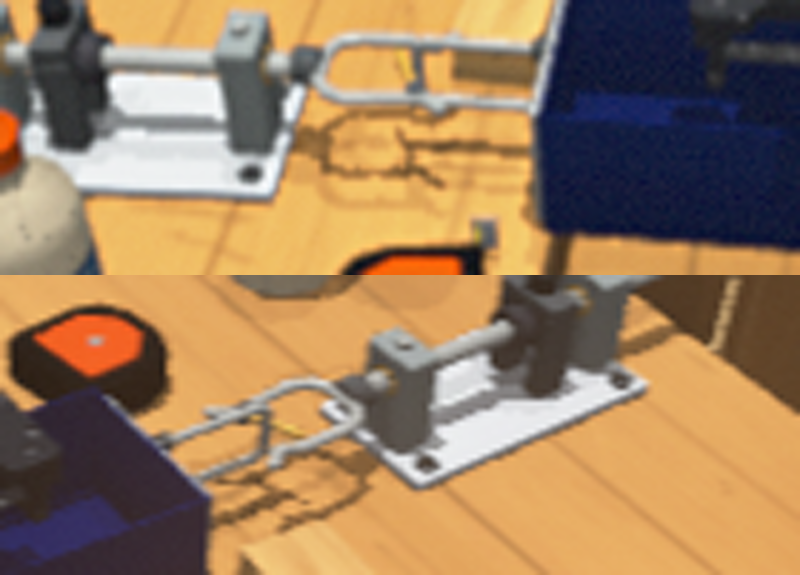

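```bash
python3 -m creep '[[0,0,0,0.002,0.0001,0,1],[0,0,0,0.004,0.0002,0,1],[0,0,0,0.006,0.0003,0,1],[0,0,0,0.008,0.0004,0,1],[0,0,0,0.010,0.0005,0,1]]'; python3 -m creep '[[0,0,0,0,0,0,1]]'; python3 look.py a5; python3 - <<'E'
from h import *
c=read_camera("scene");cv2.imwrite("pics/oc5.png",cv2.resize(c["pixels"][150:220,320:410],None,fx=8,fy=8,interpolation=cv2.INTER_CUBIC))
E
```

```text
time_s: 7.4
ee_pos: [0.5044, 0.092, 0.0327]
ee_rot: [-1.571, 0.002, 0.005]
ft_force: [-7.3, -1.5, 6.2]
grip_width: 0.018
time_s: 7.48
ee_pos: [0.505, 0.0919, 0.0327]
ee_rot: [-1.571, 0.001, 0.005]
ft_force: [-3.7, -1.5, 2.9]
grip_width: 0.018
7.5833 [0.5051 0.0919 0.0327] [-1.5707e+00  1.0000e-04  4.7000e-03] [-4.1 -1.1  2.5] [-0.11  0.58 -0.27]
```

View pics/a5.png

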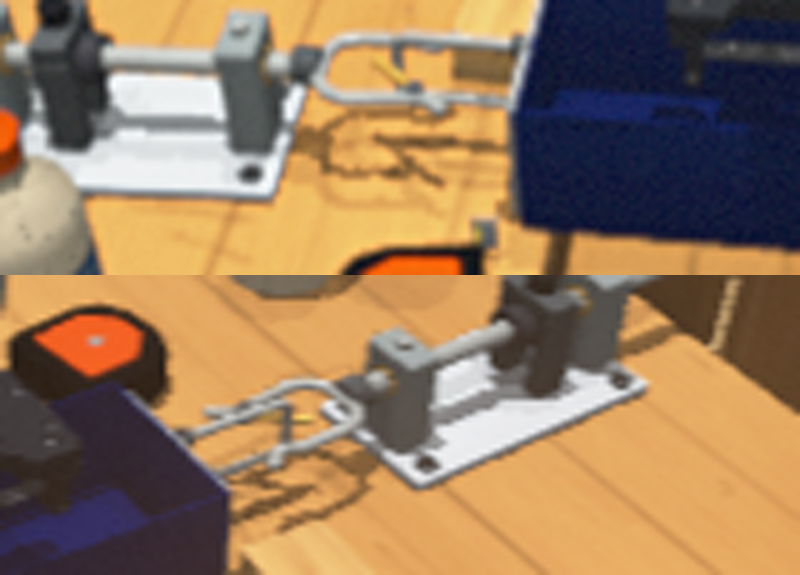

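View pics/oc5.png

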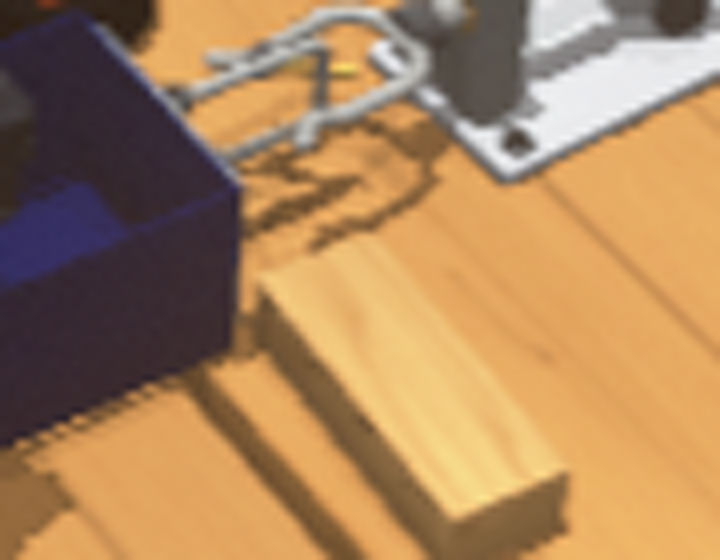

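```bash
python3 - <<'E'
from h import *
np.set_printoptions(precision=4,suppress=True)
s=read_camera("side");c=read_camera("scene")
g=lambda a:(np.array(a)-3.5)/8+[320,150]
f=lambda a:(np.array(a)-2)/5+[180,195]
print(onz(c,"scene",g([(240,188),(232,350)]),[.075,0]),onz(s,"side",f([(522,222)]),0),"tongue",onz(s,"side",f([(483,246)]),[.004]))
print("eye",onz(s,"side",f([(398,70)]),.052),onz(c,"scene",[(310+288*.175,130+(425-275)*.2)],.052))
E
```

```text
[[0.6634 0.0412 0.075 ]
 [0.6638 0.0409 0.    ]] [[0.663  0.1369 0.    ]] tongue [[0.6773 0.1575 0.004 ]]
eye [[0.7257 0.0953 0.052 ]] [[0.7303 0.0877 0.052 ]]
```

```bash
python3 -m creep '[[0,0,-0.6,0.0005,0.0027,0,1],[0,0,-1.2,0.0008,0.0053,0,1],[0,0,-1.9,0.0012,0.008,0,1],[0,0,-2.5,0.0017,0.0107,0,1],[0,0,-2.5,0.0017,0.0107,0,1]]';  python3 -m creep '[[0,0,0,0.002,0.0001,0,1],[0,0,0,0.004,0.0002,0,1],[0,0,0,0.004,0.0002,0,1]]';python3 look.py a6; python3 - <<'E'
from h import *
c=read_camera("scene");cv2.imwrite("pics/oc6.png",cv2.resize(c["pixels"][150:220,320:410],None,fx=8,fy=8,interpolation=cv2.INTER_CUBIC))
E
```

```text
time_s: 8.15
ee_pos: [0.5069, 0.1032, 0.0327]
ee_rot: [-1.571, -0.0, -0.039]
ft_force: [-1.3, -0.5, -0.3]
grip_width: 0.019
time_s: 8.4
ee_pos: [0.5107, 0.1031, 0.0327]
ee_rot: [-1.571, 0.0, -0.038]
ft_force: [-3.8, -1.2, 1.1]
grip_width: 0.017
8.5 [0.5107 0.1031 0.0327] [-1.5705e+00  1.0000e-04 -3.8400e-02] [-3.  -0.6  0.2] [-0.04  0.5  -0.41]
```

View pics/a6.png

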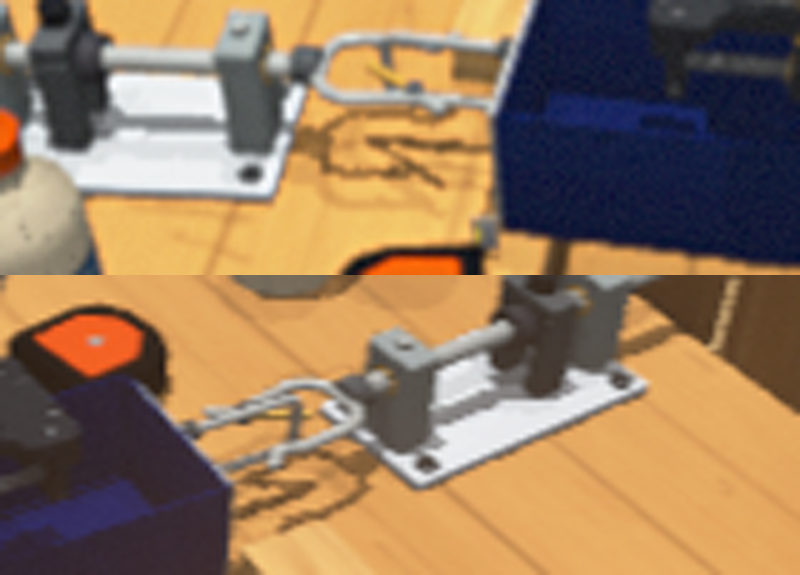

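View pics/oc6.png

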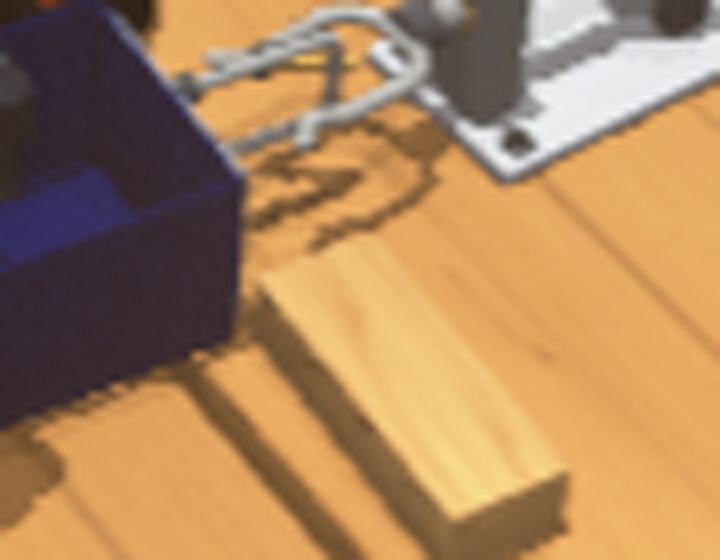

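```bash
python3 - <<'E'
from h import *
np.set_printoptions(precision=4,suppress=True)
s=read_camera("side");c=read_camera("scene")
g=lambda a:(np.array(a)-3.5)/8+[320,150]
f=lambda a:(np.array(a)-2)/5+[180,195]
print(onz(c,"scene",g([(243,182),(235,340)]),[.075,0]),onz(s,"side",f([(505,230)]),0),"tongue",onz(s,"side",f([(483,246)]),[.004]))
print("eye",onz(s,"side",f([(387,70)]),.052),onz(c,"scene",g([(333,68)]),.052))
print("hook nose/hinge",onz(c,"scene",g([(305,130),(262,72)]),.052),onz(s,"side",f([(403,42),(412,90)]),.052))
E
```

```text
[[0.6658 0.043  0.075 ]
 [0.6672 0.0443 0.    ]] [[0.67   0.1428 0.    ]] tongue [[0.6773 0.1575 0.004 ]]
eye [[0.7308 0.0958 0.052 ]] [[0.7365 0.093  0.052 ]]
hook nose/hinge [[0.7112 0.0725 0.052 ]
 [0.7149 0.1038 0.052 ]] [[0.7277 0.0751 0.052 ]
 [0.7163 0.1084 0.052 ]]
```

```bash
python3 -m creep '[[0,0,0,0.002,0.0003,0,1],[0,0,0,0.004,0.0006,0,1],[0,0,0,0.006,0.0009,0,1],[0,0,0,0.008,0.0011,0,1],[0,0,0,0.010,0.0013,0,1]]';  python3 -m creep '[[0,0,0,0,0,0,1]]';python3 look.py a7; python3 - <<'E'
from h import *
c=read_camera("scene");cv2.imwrite("pics/oc7.png",cv2.resize(c["pixels"][150:220,320:410],None,fx=8,fy=8,interpolation=cv2.INTER_CUBIC))
E
```

```text
time_s: 9.07
ee_pos: [0.5205, 0.1041, 0.0327]
ee_rot: [-1.571, 0.001, -0.038]
ft_force: [-3.4, -2.3, 1.5]
grip_width: 0.016
time_s: 9.15
ee_pos: [0.5212, 0.1041, 0.0328]
ee_rot: [-1.571, -0.001, -0.039]
ft_force: [-0.6, -1.4, -0.7]
grip_width: 0.021
9.25 [0.5212 0.1041 0.0328] [-1.5708e+00 -1.5000e-03 -3.8600e-02] [ 1.1 -1.7 -1.6] [-0.26 -0.12 -0.52]
```

View pics/a7.png

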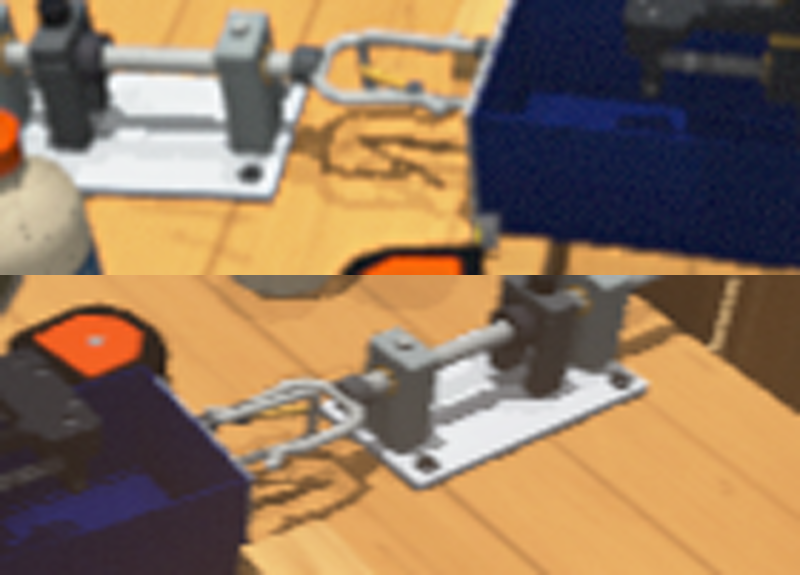

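View pics/oc7.png

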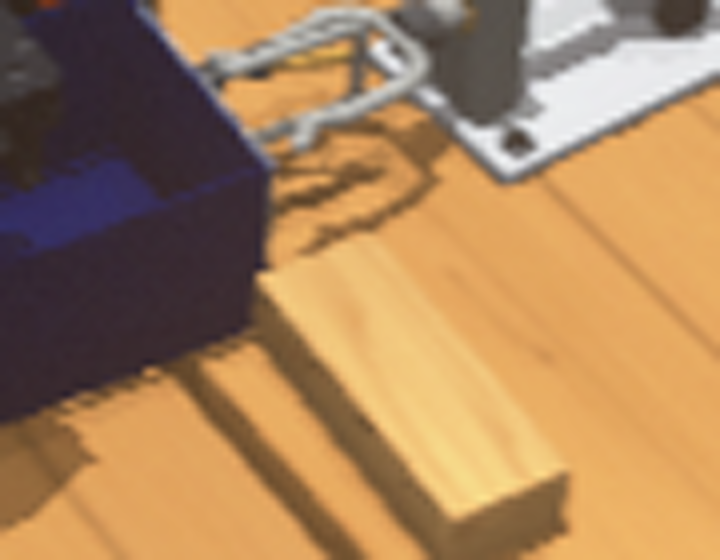

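```bash
python3 -m creep '[[0,0,0,0.0015,0.0001,0,1],[0,0,0,0.003,0.0002,0,1],[0,0,0,0.0045,0.0003,0,1],[0,0,0,0.006,0.0003,0,1],[0,0,0,0.006,0.0003,0,1]]'; python3 look.py a8
```

```text
time_s: 9.72
ee_pos: [0.5269, 0.1046, 0.0327]
ee_rot: [-1.571, -0.0, -0.038]
ft_force: [-1.0, 1.0, 0.1]
grip_width: 0.019
9.8167 [0.5269 0.1046 0.0327] [-1.5707e+00 -5.0000e-04 -3.8000e-02] [-0.4 -0.5 -0.4] [-0.05  0.01 -0.  ]
```

View pics/a8.png

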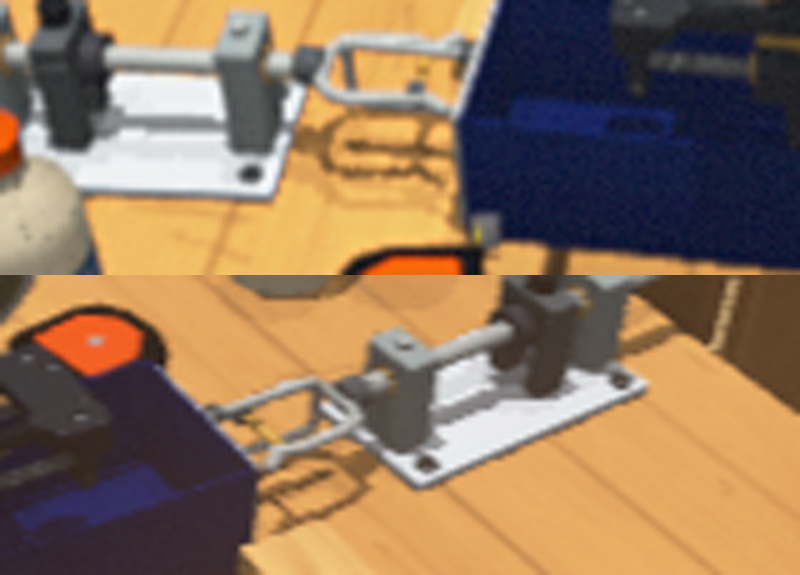

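```bash
python3 -m creep '[[0,0,0,-0.004,-0.0002,0,1],[0,0,0,-0.008,-0.0004,0,1],[0,0,0,-0.012,-0.0006,0,1],[0,0,0,-0.016,-0.0008,0,1],[0,0,0,-0.02,-0.001,0,1]]'; python3 -m creep '[[0,0,1,-0.002,-0.004,0,1],[0,0,2,-0.005,-0.008,0,1],[0,0,3,-0.008,-0.012,0,1],[0,0,4,-0.012,-0.016,0,1],[0,0,5,-0.016,-0.0205,0,1]]';python3 look.py b1
```

```text
time_s: 10.23
ee_pos: [0.5063, 0.1035, 0.0328]
ee_rot: [-1.571, -0.0, -0.038]
ft_force: [1.4, -0.0, -1.5]
grip_width: 0.017
time_s: 10.65
ee_pos: [0.4905, 0.0829, 0.0329]
ee_rot: [-1.571, -0.001, 0.05]
ft_force: [1.2, -0.2, -1.0]
grip_width: 0.015
10.75 [0.4898 0.0827 0.0327] [-1.5707e+00  1.3000e-03  4.8700e-02] [-1.8  0.1 -0.6] [0.03 0.29 0.15]
```

View pics/b1.png

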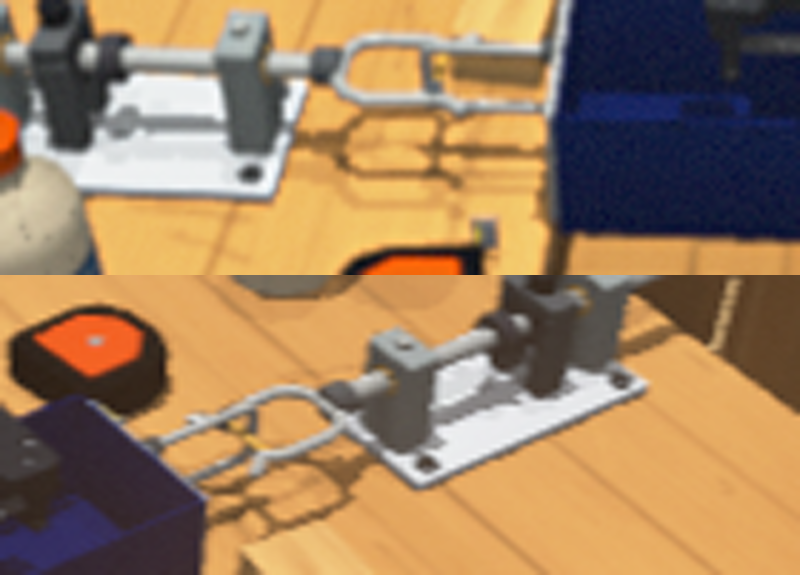

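```bash
python3 -m creep '[[0,0,0,-0.004,-0.0005,0,1],[0,0,0,-0.008,-0.001,0,1],[0,0,0,-0.012,-0.0015,0,1],[0,0,0,-0.016,-0.002,0,1],[0,0,0,-0.02,-0.0026,0,1]]'; python3 -m creep '[[0,0,0,-0.003,-0.0004,0,1],[0,0,0,-0.006,-0.0008,0,1],[0,0,0,-0.009,-0.0012,0,1],[0,0,0,-0.012,-0.0016,0,1],[0,0,0,-0.015,-0.002,0,1]]';python3 look.py b2
```

```text
time_s: 11.17
ee_pos: [0.4704, 0.0805, 0.0328]
ee_rot: [-1.571, -0.0, 0.049]
ft_force: [2.6, 0.1, -1.8]
grip_width: 0.017
time_s: 11.58
ee_pos: [0.4555, 0.0783, 0.0327]
ee_rot: [-1.571, -0.0, 0.049]
ft_force: [2.1, -0.0, -1.6]
grip_width: 0.017
11.6833 [0.4549 0.0784 0.0327] [-1.5707e+00  1.5000e-03  4.8900e-02] [-2.1 -0.5  2. ] [-0.06  0.29  0.04]
```

View pics/b2.png

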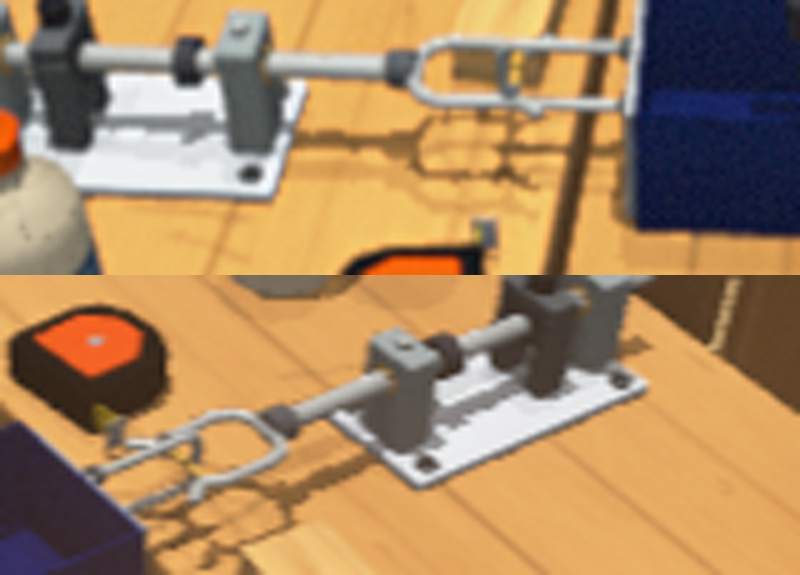

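```bash
python3 -m creep '[[0,0,0,-0.0015,-0.0001,0,1],[0,0,0,-0.003,-0.0002,0,1],[0,0,0,-0.0045,-0.0003,0,1],[0,0,0,-0.006,-0.0003,0,1],[0,0,0,-0.0075,-0.0004,0,1]]';  python3 -m creep '[[0,0,0,-0.001,-0.0001,0,1],[0,0,0,-0.002,-0.0001,0,1],[0,0,0,-0.003,-0.0002,0,1]]';python3 look.py b3
```

```text
time_s: 12.1
ee_pos: [0.4482, 0.078, 0.0327]
ee_rot: [-1.571, -0.0, 0.049]
ft_force: [1.7, 0.2, -1.0]
grip_width: 0.025
time_s: 12.35
ee_pos: [0.4454, 0.0778, 0.0328]
ee_rot: [-1.571, -0.001, 0.049]
ft_force: [5.1, 0.6, -1.7]
grip_width: 0.023
12.45 [0.4454 0.0778 0.0328] [-1.5709e+00 -6.0000e-04  4.8900e-02] [ 2.3 -0.1 -1.1] [ 0.02 -0.45  0.08]
```

View pics/b3.png

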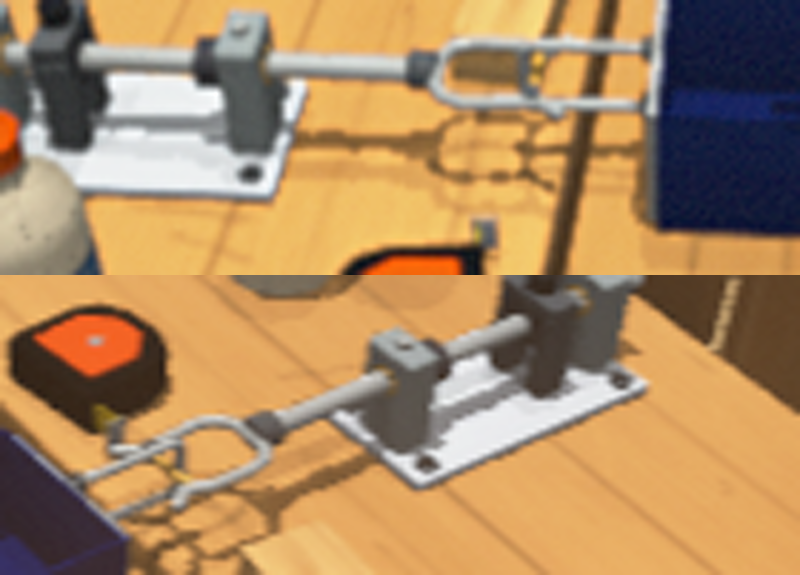

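```bash
python3 -m creep '[[0,0,0,-0.0005,0,0,1],[0,0,0,-0.001,0,0,1],[0,0,0,-0.001,0,0,1]]'; python3 -m creep '[[0,0,0,-0.001,0,0,1],[0,0,0,-0.001,0,0,1],[0,0,0,-0.001,0,0,1]]'; python3 look.py b4
```

```text
time_s: 12.7
ee_pos: [0.4451, 0.0777, 0.033]
ee_rot: [-1.571, -0.002, 0.049]
ft_force: [6.6, 0.3, -2.4]
grip_width: 0.019
time_s: 12.95
ee_pos: [0.4449, 0.0776, 0.0333]
ee_rot: [-1.571, -0.004, 0.049]
ft_force: [9.1, 1.3, -2.2]
grip_width: 0.017
13.05 [0.4449 0.0776 0.0333] [-1.5713 -0.0043  0.0487] [ 8.3  1.  -1.7] [ 0.08 -1.24  0.07]
```

View pics/b4.png

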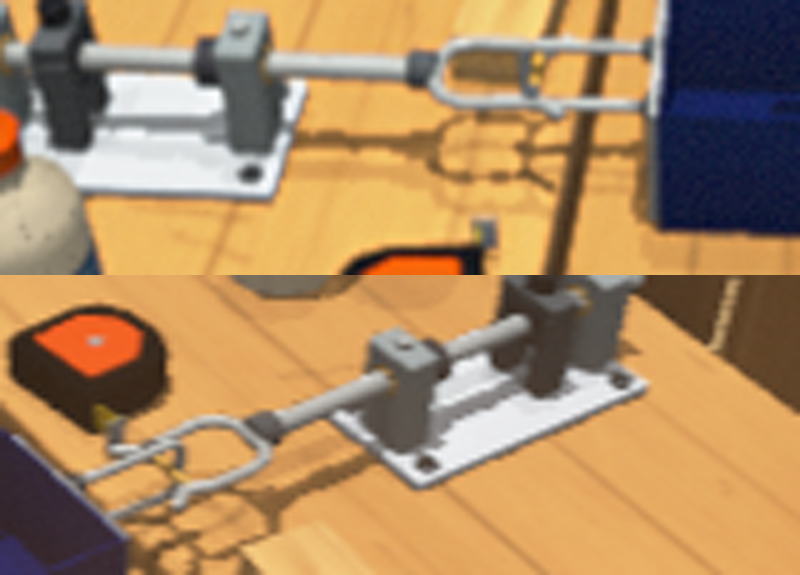

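```bash
python3 -m creep '[[0,0,0,0.001,0,0,1],[0,0,0,0.0015,0,0,1],[0,0,0,0.0015,0,0,1],[0,0,0,0.0015,0,0,0.7],[0,0,0,0.0015,0,0,0.4]]'; python3 -m creep '[[0,0,0,0,0,0,0.3],[0,0,0,0,0,0,0.3],[0,0,0,0,0,0,0.3],[0,0,0,0,0,0,0.3],[0,0,0,0,0,0,0.3]]'; python3 look.py b5; python3 - <<'E'
from h import *
cv2.imwrite("pics/w5.png",read_camera("wrist")["pixels"])
E
```

```text
time_s: 13.47
ee_pos: [0.4438, 0.0779, 0.0324]
ee_rot: [-1.571, 0.002, 0.049]
ft_force: [-0.4, 0.1, 1.1]
grip_width: 0.148
time_s: 13.88
ee_pos: [0.4446, 0.0778, 0.0327]
ee_rot: [-1.571, 0.0, 0.049]
ft_force: [-0.0, 0.4, -0.6]
grip_width: 0.352
13.9833 [0.4446 0.0778 0.0327] [-1.5707e+00  3.0000e-04  4.8800e-02] [-0.1  0.4  0.1] [ 0.    0.02 -0.02]
```

View pics/w5.png

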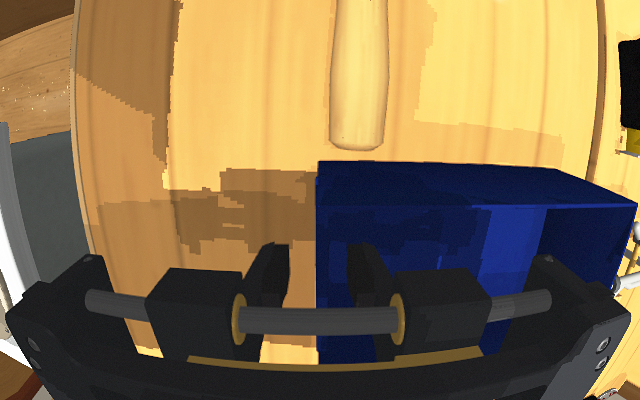

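Both fingers are clear of the rear wall (wall at column 317, fingers at 275 and 362), and the chisel is untouched. Next I lift straight up.

```bash
python3 -m creep '[[0,0,0,0,0,0.02,0.3],[0,0,0,0,0,0.05,0.3],[0,0,0,0,0,0.085,0.3],[0,0,0,0,0,0.12,0.3],[0,0,0,-0.02,0,0.15,0.3]]'; python3 -m creep '[[0,0,0,0,0,0,0.3],[0,0,0,0,0,0,0.3],[0,0,0,0,0,0,0.3]]'; python3 look.py b6; python3 - <<'E'
from h import *
cv2.imwrite("pics/w6.png",read_camera("wrist")["pixels"]);cv2.imwrite("pics/s6.png",read_camera("side")["pixels"])
E
```

```text
time_s: 14.45
ee_pos: [0.4264, 0.0775, 0.1852]
ee_rot: [-1.571, -0.003, 0.048]
ft_force: [0.7, -0.3, 0.7]
grip_width: 0.347
time_s: 14.7
ee_pos: [0.4245, 0.0778, 0.182]
ee_rot: [-1.571, 0.001, 0.049]
ft_force: [1.1, 0.1, -0.5]
grip_width: 0.35
14.8 [0.4245 0.0778 0.1814] [-1.5704  0.0025  0.0487] [0.  0.2 0.1] [-0.    0.02  0.04]
```

View pics/b6.png

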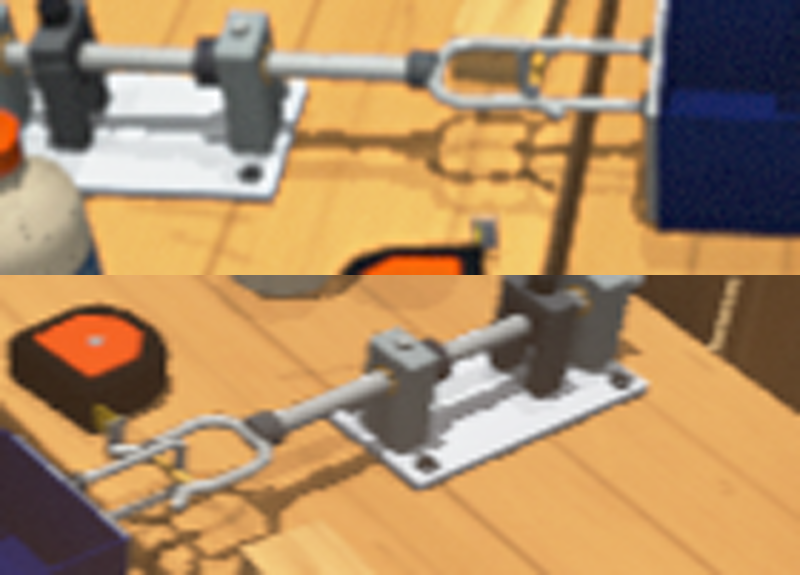

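View pics/w6.png

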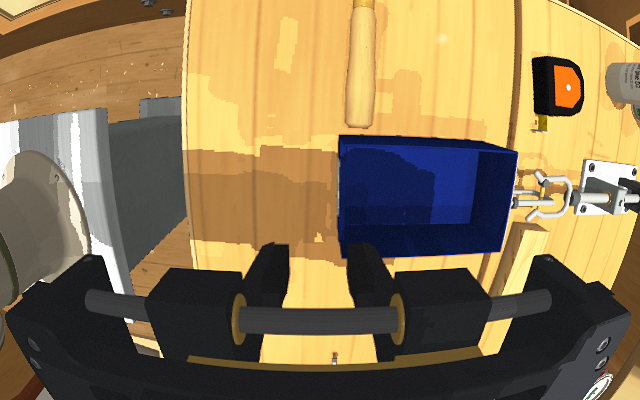

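View pics/s6.png

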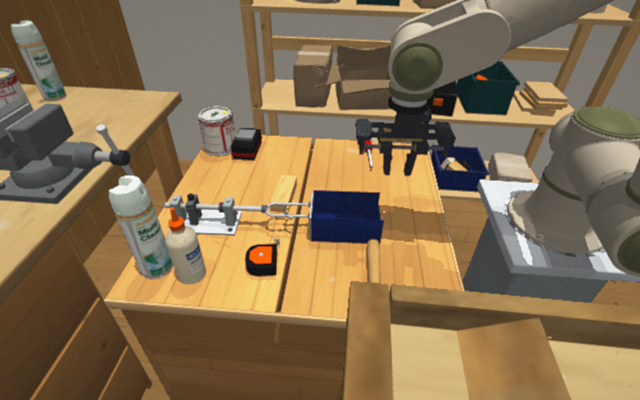

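The collar is hard against the front pillar and the U-bolt bar sits behind the shut yellow gate (side crop about (530,70)). The bin stands flat, the robot is clear, and nothing else has moved.

```bash
python3 -c "
from bench import *
print(hand_in())"
```

```text
the job is handed in; nothing more can be done
None
```

The bin is coupled to the draw-bar, drawn back until the draw-bar was fully forward, and left standing flat. I handed the job in at about 15 s; the hand-in reports no verdict.

**What I did:** I gripped the bin's low end wall and pushed the U-bolt into the hook. The draw-bar ran back to its stop, the gate swung in, and it snapped shut behind the bar. The gripper then drew the bin back, let go and lifted clear.

**Last checks:**
- **Gate and hook:** the pictures show the gate shut, with the end bar hooked just behind it.
- **Draw-bar:** its collar is against the front pillar. The pull rose to about 9 N without further movement, which confirms it is at the end of its travel.
- **Bin and robot:** the bin looks flat and unmoved between the last pictures. The robot touches nothing.
- **Forces:** the highest wrist reading at the ends of my moves was about 11 N.
- **Other things:** the chisel, tape measure, offcut and screwdriver show no visible movement.

**Not as planned:** the bin's right front corner was in line to clip the offcut by about 3 mm. I turned the bin about 5° off square and shifted it a few millimetres while pushing in, so the bar did not enter quite squarely. I straightened it again while drawing back. The two cameras differed by up to about 8 mm on single points of the bar and hook, within what the hook's mouth allowed.

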